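Shift the sheet roller into third and start it

ROBOT

A 7-joint arm with a two-finger parallel gripper is mounted at the origin on the work surface. World frame = base frame: x ahead of the robot, y to its left, z up, the work surface at z = 0. Lengths are in m, angles in degrees, forces in N, time in s.
With the tool pointing down it reaches from about 0.425 to 0.875 m from the base axis. Payload 4.7 kg.
Tool frame: the origin (TCP) lies at the very end of the fingers, on their centre line; the grasp point (between the pads) lies 19 mm behind it; z points along the fingers, y is the direction in which the jaws open and shut (so a half turn about z gives the same grasp; the last joint's range is limited). The gripper opens to 87 mm and grips with 3 to 60 N. Pads are 19 mm wide; open, the fingers measure 117 mm over their backs; the gripper's body (75 mm by 190 mm) begins 51 mm behind the grasp point.
Start: joints at [68.13, 18.392, -4.016, 83.108, 1.295, 78.541, -3.26], TCP at [0.251, -0.6, 0.223] pointing down, gripper open.
Joint ranges: [-163.93, 163.93], [-17.29, 119.83], [-79.2, 71.16], [3.27, 140.29], [-89.18, 269.18], [5.43, 117.66], [-154.24, 154.24]. Speed limits (degrees/s): [147.25, 147.25, 180, 180, 180, 180, 180].

INTERFACE

Orientations are given as [roll, pitch, yaw] about the fixed x, y, z axes, in that order (R = Rz(yaw) Ry(pitch) Rx(roll)).
In Python, from cell import sensors, imaging, ticket gives the robot as it stands.
- The arm moves only by the tool carry_out, never from a script. Its argument "plan" is a list of rows, each an object of numbers: "fingers": the closure, from -1 (fully open) to 1 (shut); "dx", "dy", "dz": the shift along the tool's x, y, z normalised to -1 to 1, where 1 is 0.03 m; "rx", "ry", "rz": the turn, a rotation vector about the tool's x, y, z normalised to -1 to 1, where 1 is 10 degrees. A call has 1 to 12 rows; each row shifts and turns the commanded pose from where the row before left it, along the tool's axes as they then stand; what a row does not reach is not made up. A row lasts 1/8 s, in which the tool goes at most 62.5 mm and 10.7 degrees, less where a joint would pass 70% of its speed; a pose out of reach is approached as far as the arm can. A call with a number of a shift or a turn outside -1 to 1 is refused whole. A call with a gripper value outside its range is refused whole. The fingers move at their own pace and stop on an object; "force" is the grip in N (left out, the last holds). Time passes only in rows, so rows that do not move let the fingers close. It gives the time, the measured TCP pose, the force and the opening at its end, in the units of the state.
- sensors.get_obs(): the state, without advancing time (a new reading comes with each control period).
- imaging.read_camera(name): name is "side" or "top"; returns a dict with "color" (400x640x3 uint8, red, green, blue), "mtx" (3x3 intrinsics, pixels), "extrinsics" (4x4, takes a point from world to camera coordinates). Camera axes: x right, y down, z forward; pixel columns grow to the right and rows downward; lengths in m; the calibration is good to about 2 mm. A picture is of the moment at which its call begins. There is no depth.
- ticket.sign_off(): hands the job in, once; it reports no verdict.
The state is a dict: "time_s": time; "qpos": joint angles; "joint_velocities": joint speeds; "effort": joint torques, N m; "tool_pos": TCP position; "tool_rot": TCP orientation; "force": force on the tool from outside, world axes, zero at the start; "wrist_torque": the same for the moment, N m; "grip_width": finger opening in m.
Only numpy, scipy, OpenCV 4.12 (cv2) and the standard library are available. Lean on these libraries where they do the work, as an engineer would, in place of code of your own. Each camera call takes 0.05 s, during which the arm holds its last target.

TASK

Put the sheet roller's gearbox into third and start it. Using only the tip or outside of the fingers, never gripping it, gently push the orange gear lever along its left-hand slot to the middle, across to the right, then forward (away from the robot) fully home into the slot marked with three dots; after that press the green button all the way down and let go. Do not press the red button, and leave the loose things where they are.

Things in the scene. Friction and masses are not known exactly. Their poses are not given: they have to be found in the camera images.
- gearbox: Grey gearbox fixed to the bench, 150 x 150 mm, 110 mm high, pale gate plate on top with a dark H-shaped gate. Origin: centre of its underside; x forward (away from the robot at yaw 0), y left, z up; may be yawed. A roller frame (red cheeks, steel rollers, up to 125 mm high) is fixed to it from x = 85 to 165, y = -66 to 266 mm.
- gate (a point): Centre of the H gate, on top of the plate (110 mm up), axes as the gearbox. Two slots along x, 20 mm wide, centred at y = +26 and -26 mm, from x = -36 to +36 mm, joined by a 20 mm wide cross slot along y at x = 0. Dots on the plate: one = far left, two = near left, three = far right, four = near right.
- stick: Gear lever: 12 mm steel stem through the gate, orange ball of 48 mm diameter on top. Origin: the ball's centre (180 to 200 mm above the bench), z up along the stem. It pivots 180 mm below the ball's centre, 20 mm above the bench at the gearbox's centre. 4 mm play each way in the slots, whose edges are hard rubber stops. About 2 N at the ball moves it; no spring, it stays where left.
- sway (a joint): Sideways tilt of the lever, rad: negative left, positive right. About -0.29 in the left-hand slots, +0.29 in the right-hand slots (up to 0.34 against the outer edge), 0 upright. The ball is about 52 mm left or right of the gearbox's centre in them.
- throw (a joint): Forward tilt of the lever, rad: positive forward (gearbox x). 0 in the middle (within about 0.045 it can go across), +0.32 fully home forward in slots one and three, -0.32 fully back in two and four (ball 57 mm ahead of or behind the middle). It starts anywhere along the left-hand slots.
- start_top (a point): Centre of the top face of the green start button, 32 mm diameter, 68 mm above the bench, on its own fixed grey box 75 x 75 x 50 mm. The green and the red box stand side by side to the right of the gearbox and may change places.
- start (a joint): Travel of the green button, m: 0 released, 0.006 fully down. It springs back; about 5 N presses it down.
- stop_top (a point): Centre of the top face of the red stop button, same size and height, on a grey box with a yellow top.
- stop (a joint): Travel of the red button, m: 0 released, 0.006 fully down.
- tape: Loose blue ring (tape roll), 90 mm diameter, 25 mm high, flat on the bench to the left. Origin at the centre of its underside.
- can: Loose green can, 52 mm diameter, 115 mm high, standing on the bench left of the gearbox, nearer the robot. Origin at the centre of its underside.
- screwdriver: Loose screwdriver with orange handle lying on the bench beyond the buttons. Origin under its middle, x along it.

How it is judged (in metres and radians):
On the way, in this order (a step that is already met when the one before it is completed fails the run):
1. the lever has gone across the middle to the right-hand side (value of joint sway above 0.23 rad and value of joint throw between -0.1 and 0.15 rad).
2. the lever is home in the third slot (value of joint sway above 0.2 rad and value of joint throw above 0.27 rad), for 0.2 s.
3. the green button is pressed down (value of joint start above 0.0045 m), for 0.05 s.
At the end, for the whole second after the job is handed in: The lever rests forward in the third (far right) slot, throw above 0.27 rad (home is about 0.32) and sway above 0.2 rad, and both buttons are up again (all of step 2 and velocity of joint throw between -0.05 and 0.05 rad/s and value of joint each of start, stop below 0.002 m); the robot touches nothing.
It fails at once if the green button is pressed before the lever is home in third (value of joint start above 0.003 m and not (value of joint sway above 0.2 rad and value of joint throw above 0.26 rad)).
It fails at once if the red button is pressed (value of joint stop above 0.002 m).
It fails at once if the lever is gripped or forced (over 38 N) (contact force between the fingers and stick above 38 N).
It fails at once if a loose thing is moved, lifted or tipped (distance of any of tape, can, screwdriver from where it was at the start of the episode above 0.025 m or angle between can's own z axis and vertical above 0.4 rad).
It also fails if it takes over 61 s, if anything falls off the work surface, if the arm or the gripper's body presses on something with over 40 N, if the wrist force passes 120 N, or if a joint passes its speed limit or range.

## Working session

There is one attempt and no reset: what is moved stays moved. The work goes in short steps, Python scripts to look and compute and a tool call to move; the robot and the scene stay as the last step left them, time stands still between calls to the robot, and variables do not carry over. Pictures are saved under pics/ and viewed, and the job is handed in when it is done.

Besides the shell and the picture viewer there is one more tool, called after "Request:" by a JSON object that holds its "name" and its "arguments". carry_out: Moves the arm, as the interface text tells. Scaled input: -1 to 1 covers 0.03 m each way for a shift and 10 degrees each way for a turn. Its arguments: {"type":"object","properties":{"plan":{"type":"array"},"force":{"type":"number"}},"required":["plan"]}

```bash
ls; mkdir -p pics
python3 - <<'E'
from cell import sensors, imaging
import cv2
print(sensors.get_obs())
for n in("side","top"):
    d=imaging.read_camera(n); cv2.imwrite(f"pics/{n}0.png",d["color"][:,:,::-1]); print(n,d["mtx"].tolist(),d["extrinsics"].round(4).tolist())
E
```

```text
pics
{'time_s': 0.0, 'qpos': array([68.13012927, 18.43896695, -4.0154169 , 83.17547121,  1.29307475,
       78.54087767, -3.25889606]), 'joint_velocities': array([ 0.10102882, -0.00228122,  0.0280904 ,  0.01142191, -0.10914503,
        0.0105257 ,  0.01375712]), 'effort': array([ 3.55221414e-05, -4.91278875e+01, -4.03852919e-01, -3.12528098e+01,
       -6.38312730e-02,  4.37935092e-02,  1.87374853e-04]), 'tool_pos': array([ 0.25035253, -0.59924561,  0.22145756]), 'tool_rot': array([-1.79889821e+02,  3.95056942e-03,  2.26802477e+01]), 'force': array([ 0.25875666, -0.30637911,  0.569456  ]), 'wrist_torque': array([-0.01927831, -0.00990714,  0.00797883]), 'grip_width': 0.08708957777050579}
side [[365.9090358545945, 0.0, 320.0395672488914], [0.0, 365.9090358545945, 198.97841513392225], [0.0, 0.0, 1.0]] [[0.9877, -0.1564, -0.0033, -0.4851], [-0.12, -0.7437, -0.6577, 0.1465], [0.1004, 0.65, -0.7533, 0.9482], [0.0, 0.0, 0.0, 1.0]]
top [[453.8697797357854, 0.0, 321.7329322443954], [0.0, 453.8697797357854, 191.08146104149623], [0.0, 0.0, 1.0]] [[-0.0146, -0.9999, -0.0009, -0.0002], [-0.9948, 0.0146, -0.1011, 0.5127], [0.1011, -0.0006, -0.9949, 1.3523], [0.0, 0.0, 0.0, 1.0]]
```

View pics/side0.png

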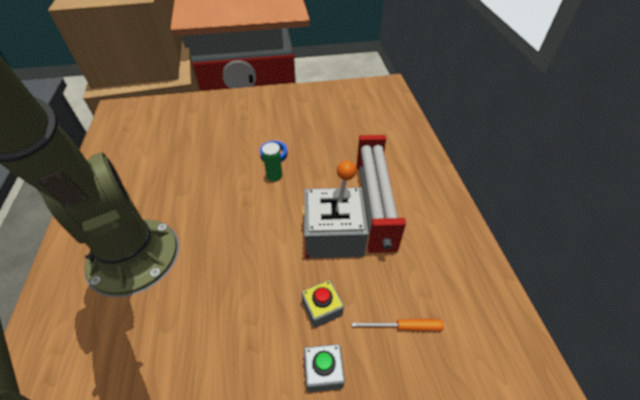

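View pics/top0.png

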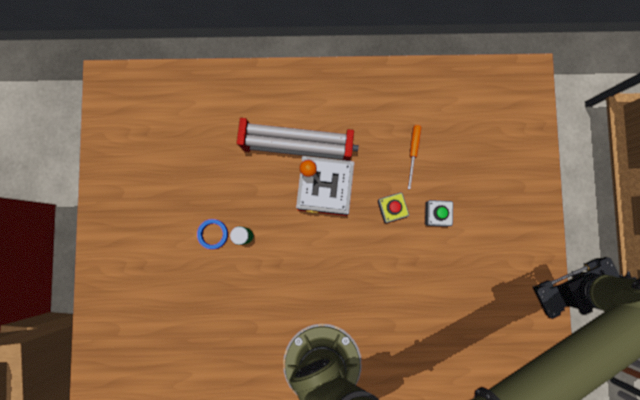

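Side and top views agree: the orange ball (top px 308,168) is in the far-left slot. Red button is at (395,207), with green outermost at (442,213). The can is at (241,236), and the gearbox is slightly yawed.

```bash
cat > h.py <<'E'
import numpy as np, cv2
from cell import sensors, imaging
def cam(n,save=None):
    d=imaging.read_camera(n)
    if save: cv2.imwrite(save,d["color"][:,:,::-1])
    return d
def ray(d,u,v):
    E=d["extrinsics"];R=E[:3,:3];c=-R.T@E[:3,3]
    r=R.T@np.linalg.inv(d["mtx"])@np.array([u,v,1.]);return c,r/np.linalg.norm(r)
def onz(d,u,v,z):
    c,r=ray(d,u,v);return c+r*(z-c[2])/r[2]
def tri(rs):
    A=0;b=0
    for c,r in rs:
        P=np.eye(3)-np.outer(r,r);A=A+P;b=b+P@c
    return np.linalg.solve(A,b)
def proj(d,p):
    q=d["mtx"]@(d["extrinsics"][:3,:3]@np.asarray(p)+d["extrinsics"][:3,3]);return q[:2]/q[2]
def blob(d,hlo,hhi,box,smin=120,vmin=60):
    h=cv2.cvtColor(d["color"],cv2.COLOR_RGB2HSV)
    m=cv2.inRange(h,(hlo,smin,vmin),(hhi,255,255));k=np.zeros_like(m);x0,y0,x1,y1=box;k[y0:y1,x0:x1]=m[y0:y1,x0:x1]
    n,l,s,c=cv2.connectedComponentsWithStats(k)
    if n<2:return None
    i=1+np.argmax(s[1:,4]);return c[i],s[i]
E
python3 - <<'E'
from h import *
T=cam("top");S=cam("side")
bt=blob(T,5,14,(290,150,330,200),200,120);bs=blob(S,5,14,(320,150,365,195),200,120);print(bt,bs)
print("ball",tri([ray(T,*bt[0]),ray(S,*bs[0])]))
for nm,lo,hi,bx,bx2 in(("green",45,80,(425,195,460,232),(300,340,350,385)),("red",0,4,(378,190,412,225),(305,280,340,310))):
    a=blob(T,lo,hi,bx);b=blob(S,lo,hi,bx2);print(nm,a,b,onz(T,*a[0],.066),onz(S,*b[0],.064),tri([ray(T,*a[0]),ray(S,*b[0])]))
# plate
h=cv2.cvtColor(T["color"],cv2.COLOR_RGB2HSV)
m=cv2.inRange(h,(0,0,150),(180,50,255));k=np.zeros_like(m);k[155:218,290:358]=m[155:218,290:358]
c=max(cv2.findContours(k,0,2)[0],key=cv2.contourArea);r=cv2.minAreaRect(c);print(r,[onz(T,*p,.11).round(4) for p in cv2.boxPoints(r)],onz(T,*r[0],.11))
cv2.imwrite("pics/z.png",cv2.resize(T["color"][140:240,280:380,::-1],None,fx=6,fy=6,interpolation=2))
cv2.imwrite("pics/zs.png",cv2.resize(S["color"][120:270,280:420,::-1],None,fx=4,fy=4,interpolation=2))
E
```

```text
(array([307.72916667, 168.36111111]), array([300, 161,  16,  15, 144], dtype=int32)) (array([346.68844221, 169.47738693]), array([338, 162,  19,  15, 199], dtype=int32))
ball [0.55904047 0.028743   0.19522279]
green (array([441.75675676, 212.31531532]), array([436, 207,  12,  12, 111], dtype=int32)) (array([323.56349206, 360.73412698]), array([315, 352,  18,  19, 252], dtype=int32)) [ 0.44084157 -0.35883325  0.066     ] [ 0.44209268 -0.355129    0.064     ] [ 0.44112718 -0.35740944  0.07142848]
red (array([394.26315789, 206.44736842]), array([389, 202,  11,  10,  76], dtype=int32)) (array([321.9    , 295.14375]), array([314, 288,  17,  15, 160], dtype=int32)) [ 0.46012293 -0.22008075  0.066     ] [ 0.46094283 -0.21827516  0.064     ] [ 0.46036012 -0.21988629  0.06728087]
((324.6712646484375, 184.12330627441406), (52.65644836425781, 51.504913330078125), 6.009005546569824) [array([0.4599, 0.0667, 0.11  ]), array([0.607 , 0.0499, 0.11  ]), array([ 0.5888, -0.1002,  0.11  ]), array([ 0.442 , -0.0817,  0.11  ])] [ 0.52399313 -0.01636241  0.11      ]
```

View pics/z.png

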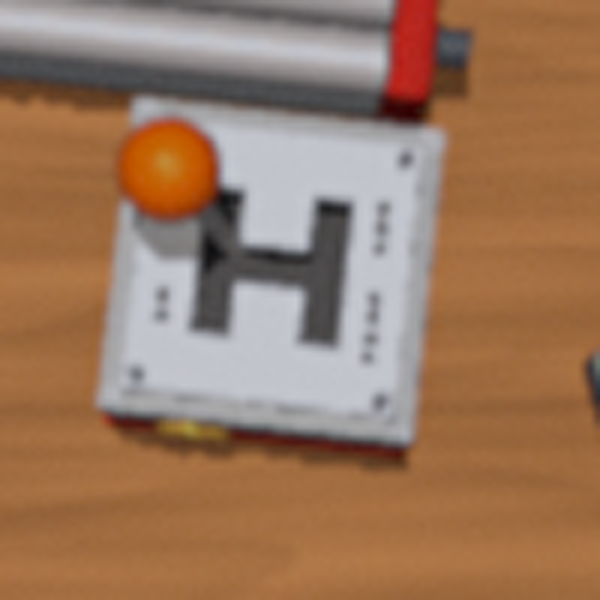

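View pics/zs.png

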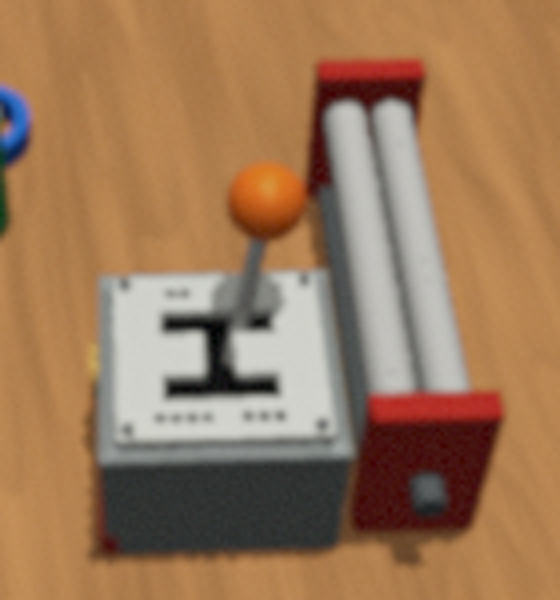

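```bash
cat >> h.py <<'E'
YAW=np.radians(-6.7);G=np.array([0.524,-0.0163])
def g(p):
    d=np.asarray(p)[:2]-G;c,s=np.cos(YAW),np.sin(YAW);return np.array([c*d[0]+s*d[1],-s*d[0]+c*d[1]])
def st():
    o=sensors.get_obs();print("t",round(o["time_s"],2),"tcp",o["tool_pos"].round(4),"g",g(o["tool_pos"]).round(4),"rot",o["tool_rot"].round(2),"F",o["force"].round(1),"w",round(o["grip_width"],4))
E
python3 - <<'E'
from h import *
T=cam("top");S=cam("side")
h=cv2.cvtColor(T["color"],cv2.COLOR_RGB2HSV)
print("can",onz(T,241,236,.115))
def dark(d,x0,y0,x1,y1,t):
    gr=cv2.cvtColor(d["color"],cv2.COLOR_RGB2GRAY)[y0:y1,x0:x1]
    m=(gr<t).astype(np.uint8);n,l,s,c=cv2.connectedComponentsWithStats(m);i=1+np.argmax(s[1:,4])
    ct=cv2.findContours((l==i).astype(np.uint8),0,2)[0][0];r=cv2.minAreaRect(ct);return np.array(r[0])+[x0,y0],r
for d,b in((T,(310,168,342,200)),(S,(318,195,356,224))):
    for t in (80,110):
        c,r=dark(d,*b,t);print(c,r,onz(d,*c,.11),g(onz(d,*c,.11)))
print("ball g",g([.559,.0287]),"green g",g([.4412,-.358]),"red",g([.4603,-.2199])); st()
for a in (0,):
  print("gate proj",proj(T,[*G,.11]),proj(S,[*G,.11]))
E
```

```text
can [0.38004963 0.2211456  0.115     ]
[322.68902683 182.79878235] ((12.689026832580566, 14.798782348632812), (26.945297241210938, 23.742780685424805), 6.340191841125488) [ 0.5278841  -0.01076024  0.11      ] [0.00321124 0.00595509]
[322.89589024 181.98904133] ((12.895890235900879, 13.989041328430176), (27.950838088989258, 26.17119598388672), 6.009005546569824) [ 0.53020429 -0.01138561  0.11      ] [0.00558856 0.00560469]
[334.50344849 208.05862141] ((16.503448486328125, 13.058621406555176), (19.554433822631836, 26.131301879882812), 86.633544921875) [ 0.52542416 -0.01537779  0.11      ] [0.00130684 0.00108207]
[334.43968964 207.03501892] ((16.43968963623047, 12.035018920898438), (23.454235076904297, 26.198881149291992), 86.42366790771484) [ 0.52586994 -0.01209803  0.11      ] [0.00136692 0.00439144]
ball g [0.02951079 0.04877616] green g [-0.04236814 -0.34902675] red [-0.03951081 -0.20964147]
t 0.3 tcp [ 0.2505 -0.5996  0.2222] g [-0.2036 -0.6112] rot [-179.97    0.     22.68] F [ 0.3 -0.8 -0.5] w 0.0873
gate proj [324.64936882 184.12123475] [334.00620053 208.41149552]
```

Request:
{"name": "carry_out", "arguments": {"plan": [{"fingers":1,"dz":-0.8,"rz":0.98},{"fingers":1,"dz":-0.8,"rz":0.98},{"fingers":1,"dz":-0.8,"rz":0.98},{"fingers":1},{"fingers":1}]}}

```text
validation failed for argument at $.pl...
```

```bash
sed -i 's/G=np.array(\[0.524,-0.0163\])/G=np.array([0.525,-0.016])/' h.py; python3 -c "
from h import *
st()"
```

```text
t 0.3 tcp [ 0.2505 -0.5996  0.2222] g [-0.2046 -0.6117] rot [-179.97    0.     22.68] F [ 0.3 -0.8 -0.5] w 0.0873
```

Request:
{"name": "carry_out", "arguments": {"plan": [{"dx":0,"dy":0,"dz":-0.8,"rx":0,"ry":0,"rz":0.98,"fingers":1},{"dx":0,"dy":0,"dz":-0.8,"rx":0,"ry":0,"rz":0.98,"fingers":1},{"dx":0,"dy":0,"dz":-0.8,"rx":0,"ry":0,"rz":0.98,"fingers":1},{"dx":0,"dy":0,"dz":0,"rx":0,"ry":0,"rz":0,"fingers":1}]}}

```text
time_s: 0.8
tool_pos: [0.2511, -0.6007, 0.2967]
tool_rot: [179.8, -0.1, -6.6]
force: [0.4, -0.1, -0.4]
grip_width: 0.0549
```

```bash
python3 -c "
from h import *
st()"
```

```text
t 0.8 tcp [ 0.2511 -0.6007  0.2967] g [-0.2039 -0.6127] rot [ 1.7979e+02 -1.2000e-01 -6.6200e+00] F [ 0.4 -0.1 -0.4] w 0.0549
```

Request:
{"name": "carry_out", "arguments": {"plan": [{"dx":0.4,"dy":-0.917,"dz":0,"rx":0,"ry":0,"rz":0,"fingers":1},{"dx":0.4,"dy":-0.917,"dz":0,"rx":0,"ry":0,"rz":0,"fingers":1},{"dx":0.4,"dy":-0.917,"dz":0,"rx":0,"ry":0,"rz":0,"fingers":1},{"dx":0.4,"dy":-0.917,"dz":0,"rx":0,"ry":0,"rz":0,"fingers":1},{"dx":0.4,"dy":-0.917,"dz":0,"rx":0,"ry":0,"rz":0,"fingers":1},{"dx":0.4,"dy":-0.917,"dz":0,"rx":0,"ry":0,"rz":0,"fingers":1},{"dx":0.4,"dy":-0.917,"dz":0,"rx":0,"ry":0,"rz":0,"fingers":1},{"dx":0.4,"dy":-0.917,"dz":0,"rx":0,"ry":0,"rz":0,"fingers":1},{"dx":0.4,"dy":-0.917,"dz":0,"rx":0,"ry":0,"rz":0,"fingers":1},{"dx":0.4,"dy":-0.917,"dz":0,"rx":0,"ry":0,"rz":0,"fingers":1},{"dx":0.4,"dy":-0.917,"dz":0,"rx":0,"ry":0,"rz":0,"fingers":1},{"dx":0.4,"dy":-0.917,"dz":0,"rx":0,"ry":0,"rz":0,"fingers":1}]}}

```text
time_s: 2.3
tool_pos: [0.4321, -0.2876, 0.293]
tool_rot: [-180.0, 0.1, -6.5]
force: [0.6, 0.4, 0.4]
grip_width: 0.0005
```

Request:
{"name": "carry_out", "arguments": {"plan": [{"dx":0.4,"dy":-0.917,"dz":0,"rx":0,"ry":0,"rz":0,"fingers":1},{"dx":0.4,"dy":-0.917,"dz":0,"rx":0,"ry":0,"rz":0,"fingers":1},{"dx":0.4,"dy":-0.917,"dz":0,"rx":0,"ry":0,"rz":0,"fingers":1},{"dx":0.4,"dy":-0.917,"dz":0,"rx":0,"ry":0,"rz":0,"fingers":1},{"dx":0.4,"dy":-0.917,"dz":0,"rx":0,"ry":0,"rz":0,"fingers":1},{"dx":0.4,"dy":-0.917,"dz":0,"rx":0,"ry":0,"rz":0,"fingers":1},{"dx":0.4,"dy":-0.917,"dz":0,"rx":0,"ry":0,"rz":0,"fingers":1},{"dx":0.4,"dy":-0.917,"dz":0,"rx":0,"ry":0,"rz":0,"fingers":1},{"dx":0.4,"dy":-0.917,"dz":0,"rx":0,"ry":0,"rz":0,"fingers":1},{"dx":0.4,"dy":-0.917,"dz":0,"rx":0,"ry":0,"rz":0,"fingers":1},{"dx":0.4,"dy":-0.917,"dz":0,"rx":0,"ry":0,"rz":0,"fingers":1},{"dx":0.4,"dy":-0.917,"dz":0,"rx":0,"ry":0,"rz":0,"fingers":1}]}}

```text
time_s: 3.8
tool_pos: [0.6138, 0.023, 0.2929]
tool_rot: [180.0, 0.1, -6.5]
force: [-1.3, 0.5, 0.7]
grip_width: 0.0005
```

```bash
python3 -c "
from h import *
st()
S=cam('side','pics/s1.png')"
```

```text
t 3.8 tcp [0.6138 0.023  0.2929] g [0.0836 0.0491] rot [ 1.7998e+02  1.1000e-01 -6.5000e+00] F [-1.3  0.5  0.7] w 0.0005
```

View pics/s1.png

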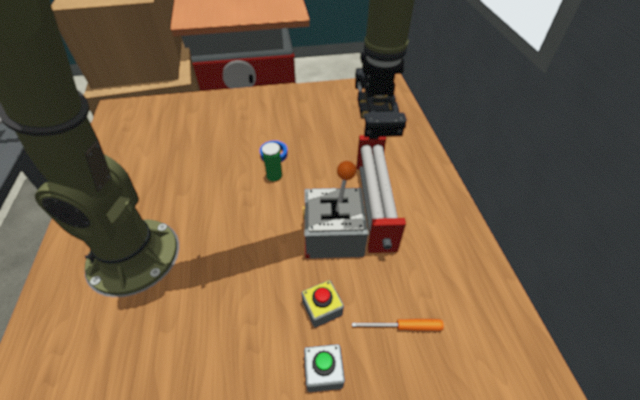

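Request:
{"name": "carry_out", "arguments": {"plan": [{"dx":0,"dy":0,"dz":0.98,"rx":0,"ry":0,"rz":0,"fingers":1},{"dx":0,"dy":0,"dz":0.98,"rx":0,"ry":0,"rz":0,"fingers":1},{"dx":0,"dy":0,"dz":0.98,"rx":0,"ry":0,"rz":0,"fingers":1},{"dx":0,"dy":0,"dz":0.98,"rx":0,"ry":0,"rz":0,"fingers":1},{"dx":0,"dy":0,"dz":0,"rx":0,"ry":0,"rz":0,"fingers":1},{"dx":-0.15,"dy":0,"dz":0,"rx":0,"ry":0,"rz":0,"fingers":1},{"dx":-0.15,"dy":0,"dz":0,"rx":0,"ry":0,"rz":0,"fingers":1},{"dx":-0.15,"dy":0,"dz":0,"rx":0,"ry":0,"rz":0,"fingers":1},{"dx":-0.15,"dy":0,"dz":0,"rx":0,"ry":0,"rz":0,"fingers":1},{"dx":0,"dy":0,"dz":0,"rx":0,"ry":0,"rz":0,"fingers":1}]}}

```text
time_s: 5.1
tool_pos: [0.5958, 0.0244, 0.1773]
tool_rot: [180.0, -0.0, -6.7]
force: [-0.5, -0.3, 0.3]
grip_width: 0.0005
```

```bash
cat >> h.py <<'E'
def look(k):
    st();S=cam('side',f'pics/s{k}.png');T=cam('top',f'pics/t{k}.png')
    a=cv2.resize(T["color"][130:230,270:370,::-1],(400,400),interpolation=2);b=cv2.resize(S["color"][120:240,290:410,::-1],(400,400),interpolation=2)
    cv2.imwrite(f'pics/z{k}.png',np.hstack([a,b]))
    r=[]
    bs=blob(S,3,15,(315,145,375,215),150,60);bt=blob(T,3,15,(290,140,350,215),150,60)
    for n,d,b in(("S",S,bs),("T",T,bt)):
        if b is not None: print(n,b[0].round(1),b[1],"g@.195",g(onz(d,*b[0],.195)).round(4))
E
python3 -c "
from h import *
look(2)"
```

```text
t 5.1 tcp [0.5958 0.0244 0.1773] g [0.0656 0.0484] rot [ 1.7998e+02 -3.0000e-02 -6.7100e+00] F [-0.5 -0.3  0.3] w 0.0005
S [344.4 170.1] [336 160  21  21 271] g@.195 [0.0249 0.0472]
T [292.8 195.1] [290 164  11  51 261] g@.195 [-0.0488  0.0803]
```

View pics/z2.png

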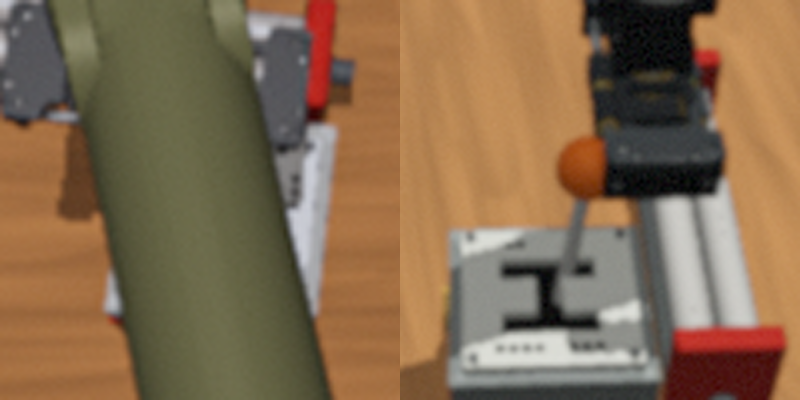

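Request:
{"name": "carry_out", "arguments": {"plan": [{"dx":-0.14,"dy":0,"dz":0,"rx":0,"ry":0,"rz":0,"fingers":1},{"dx":-0.14,"dy":0,"dz":0,"rx":0,"ry":0,"rz":0,"fingers":1},{"dx":-0.14,"dy":0,"dz":0,"rx":0,"ry":0,"rz":0,"fingers":1},{"dx":-0.14,"dy":0,"dz":0,"rx":0,"ry":0,"rz":0,"fingers":1},{"dx":-0.14,"dy":0,"dz":0,"rx":0,"ry":0,"rz":0,"fingers":1},{"dx":0,"dy":0,"dz":0,"rx":0,"ry":0,"rz":0,"fingers":1}]}}

```text
time_s: 5.95
tool_pos: [0.5746, 0.0268, 0.1768]
tool_rot: [180.0, 0.0, -6.7]
force: [1.0, 0.3, 2.0]
grip_width: 0.0006
```

```bash
python3 -c "
from h import *
look(3)"
```

```text
t 5.95 tcp [0.5746 0.0268 0.1768] g [0.0442 0.0483] rot [ 1.7998e+02  4.0000e-02 -6.7100e+00] F [1.  0.3 2. ] w 0.0006
S [335.  169.2] [328 159  14  21 223] g@.195 [0.0026 0.0511]
T [292.  202.9] [290 183   7  32 129] g@.195 [-0.0696  0.0801]
```

View pics/z3.png

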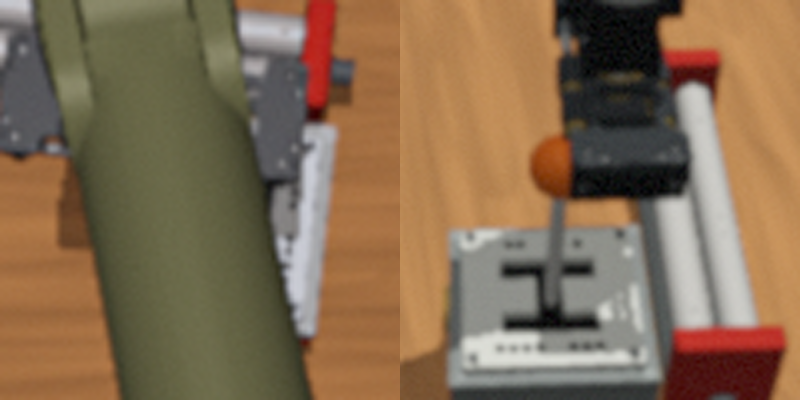

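```bash
python3 -c "
from h import *
S=cam('side')
for u,v in((338.3,169.5),(346.5,170)):
  for z in(.19,.195):print(u,z,g(onz(S,u,v,z)))
for x in(0,.01,.02): 
  c,s=np.cos(YAW),np.sin(YAW);p=G+np.array([c*x-s*.052,s*x+c*.052]);print(x,proj(S,[*p,.192]))
"
```

```text
338.3 0.19 [0.01099884 0.05484027]
338.3 0.195 [0.01045401 0.04972982]
346.5 0.19 [0.03062704 0.0522624 ]
346.5 0.195 [0.02992367 0.04717276]
0 [333.85079047 169.86803969]
0.01 [338.00017909 169.74138403]
0.02 [342.14731983 169.61479699]
```

Request:
{"name": "carry_out", "arguments": {"plan": [{"dx":-0.12,"dy":0,"dz":0,"rx":0,"ry":0,"rz":0,"fingers":1},{"dx":-0.12,"dy":0,"dz":0,"rx":0,"ry":0,"rz":0,"fingers":1},{"dx":-0.1,"dy":0,"dz":0,"rx":0,"ry":0,"rz":0,"fingers":1},{"dx":0,"dy":0,"dz":0,"rx":0,"ry":0,"rz":0,"fingers":1}]}}

```text
time_s: 6.6
tool_pos: [0.5646, 0.028, 0.1769]
tool_rot: [180.0, 0.0, -6.7]
force: [1.4, 0.2, 0.7]
grip_width: 0.0004
```

```bash
python3 -c "
from h import *
look(4)"
```

```text
t 6.6 tcp [0.5646 0.028  0.1769] g [0.0342 0.0483] rot [ 1.7998e+02  2.0000e-02 -6.7200e+00] F [1.4 0.2 0.7] w 0.0004
S [330.4 169.4] [324 159  13  21 211] g@.195 [-0.0085  0.0508]
T [291.3 206.2] [290 194   5  21  64] g@.195 [-0.0785  0.0811]
```

Request:
{"name": "carry_out", "arguments": {"plan": [{"dx":0.7,"dy":0,"dz":0,"rx":0,"ry":0,"rz":0,"fingers":1},{"dx":0,"dy":0,"dz":0,"rx":0,"ry":0,"rz":0,"fingers":1},{"dx":0,"dy":-1,"dz":0,"rx":0,"ry":0,"rz":0,"fingers":1},{"dx":0,"dy":-1,"dz":0,"rx":0,"ry":0,"rz":0,"fingers":1},{"dx":0,"dy":0,"dz":0,"rx":0,"ry":0,"rz":0,"fingers":1},{"dx":-0.9,"dy":0,"dz":0,"rx":0,"ry":0,"rz":0,"fingers":1},{"dx":-0.9,"dy":0,"dz":0,"rx":0,"ry":0,"rz":0,"fingers":1},{"dx":0,"dy":0,"dz":0,"rx":0,"ry":0,"rz":0,"fingers":1}]}}

```text
time_s: 7.7
tool_pos: [0.5372, 0.0905, 0.1767]
tool_rot: [179.9, 0.1, -6.7]
force: [0.3, -0.2, 0.1]
grip_width: 0.0004
```

```bash
python3 -c "
from h import *
look(5)"
```

```text
t 7.7 tcp [0.5372 0.0905 0.1767] g [-0.0003  0.1072] rot [ 1.7987e+02  8.0000e-02 -6.7300e+00] F [ 0.3 -0.2  0.1] w 0.0004
S [334.2 168.2] [318 152  36  28 366] g@.195 [0.001  0.0546]
T [304.1 175.8] [300 171   9  11  66] g@.195 [0.0057 0.0559]
```

View pics/z5.png

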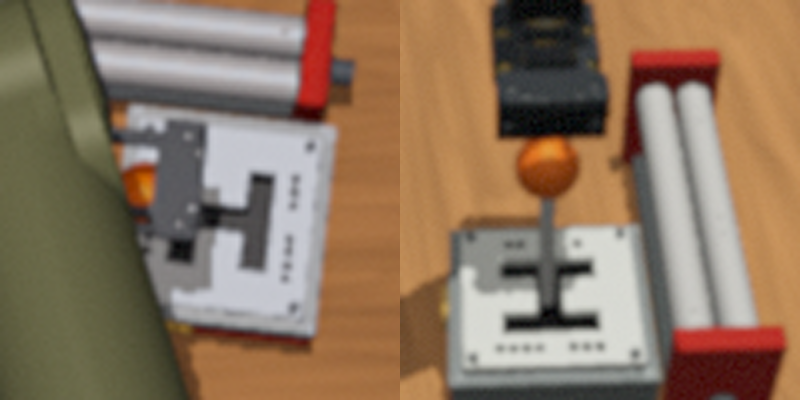

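Request:
{"name": "carry_out", "arguments": {"plan": [{"dx":0,"dy":0.2,"dz":0,"rx":0,"ry":0,"rz":0,"fingers":1},{"dx":0,"dy":0.2,"dz":0,"rx":0,"ry":0,"rz":0,"fingers":1},{"dx":0,"dy":0.2,"dz":0,"rx":0,"ry":0,"rz":0,"fingers":1},{"dx":0,"dy":0.2,"dz":0,"rx":0,"ry":0,"rz":0,"fingers":1},{"dx":0,"dy":0.2,"dz":0,"rx":0,"ry":0,"rz":0,"fingers":1},{"dx":0,"dy":0.2,"dz":0,"rx":0,"ry":0,"rz":0,"fingers":1},{"dx":0,"dy":0,"dz":0,"rx":0,"ry":0,"rz":0,"fingers":1}]}}

```text
time_s: 8.68
tool_pos: [0.5355, 0.0557, 0.1776]
tool_rot: [-180.0, -0.1, -6.7]
force: [0.5, 3.2, 4.0]
grip_width: 0.0003
```

```bash
python3 -c "
from h import *
look(6)"
```

```text
t 8.68 tcp [0.5355 0.0557 0.1776] g [0.0021 0.0724] rot [-1.7999e+02 -8.0000e-02 -6.7300e+00] F [0.5 3.2 4. ] w 0.0003
S [339.8 170.9] [320 145  40  37 278] g@.195 [0.0136 0.045 ]
T [330.6 213.8] [326 213  12   2  15] g@.195 [-0.088  -0.0247]
```

View pics/z6.png

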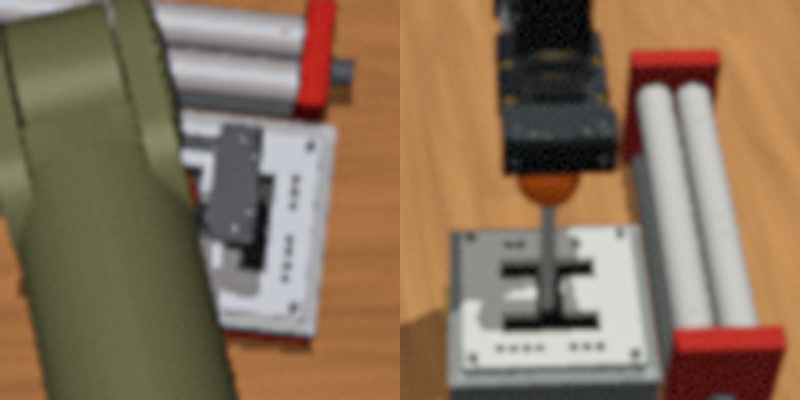

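Request:
{"name": "carry_out", "arguments": {"plan": [{"dx":0,"dy":0.2,"dz":0,"rx":0,"ry":0,"rz":0,"fingers":1},{"dx":0,"dy":0.2,"dz":0,"rx":0,"ry":0,"rz":0,"fingers":1},{"dx":0,"dy":0.2,"dz":0,"rx":0,"ry":0,"rz":0,"fingers":1},{"dx":0,"dy":0.2,"dz":0,"rx":0,"ry":0,"rz":0,"fingers":1},{"dx":0,"dy":0.2,"dz":0,"rx":0,"ry":0,"rz":0,"fingers":1},{"dx":0,"dy":0.2,"dz":0,"rx":0,"ry":0,"rz":0,"fingers":1},{"dx":0,"dy":0,"dz":0,"rx":0,"ry":0,"rz":0,"fingers":1}]}}

```text
time_s: 9.65
tool_pos: [0.5305, 0.0187, 0.1766]
tool_rot: [179.9, 0.0, -6.8]
force: [-0.4, 1.3, 1.4]
grip_width: 0.0004
```

```bash
python3 -c "
from h import *
look(7)"
```

```text
t 9.65 tcp [0.5305 0.0187 0.1766] g [0.0014 0.0351] rot [ 1.7994e+02  4.0000e-02 -6.8000e+00] F [-0.4  1.3  1.4] w 0.0004
S [334.9 187.2] [322 184  27   9 109] g@.195 [-0.0015 -0.0077]
T [290.9 206.9] [290 195   4  20  47] g@.195 [-0.0804  0.082 ]
```

View pics/z7.png

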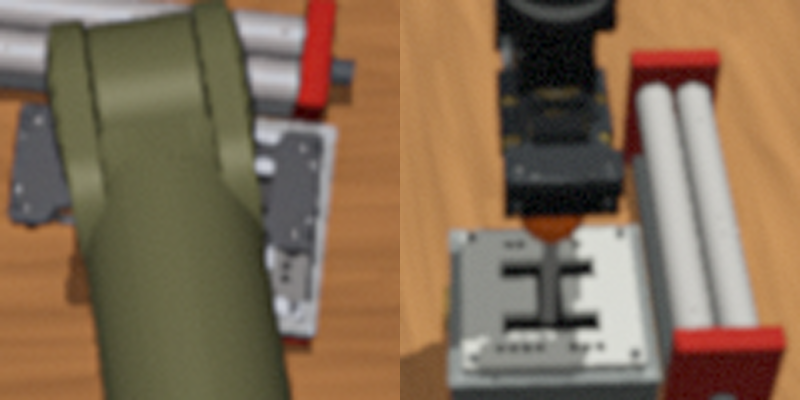

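Request:
{"name": "carry_out", "arguments": {"plan": [{"dx":0,"dy":0.2,"dz":0,"rx":0,"ry":0,"rz":0,"fingers":1},{"dx":0,"dy":0.2,"dz":0,"rx":0,"ry":0,"rz":0,"fingers":1},{"dx":0,"dy":0.2,"dz":0,"rx":0,"ry":0,"rz":0,"fingers":1},{"dx":0,"dy":0.2,"dz":0,"rx":0,"ry":0,"rz":0,"fingers":1},{"dx":0,"dy":0.2,"dz":0,"rx":0,"ry":0,"rz":0,"fingers":1},{"dx":0,"dy":0.2,"dz":0,"rx":0,"ry":0,"rz":0,"fingers":1},{"dx":0,"dy":0.2,"dz":0,"rx":0,"ry":0,"rz":0,"fingers":1},{"dx":0,"dy":0.2,"dz":0,"rx":0,"ry":0,"rz":0,"fingers":1},{"dx":0,"dy":0,"dz":0,"rx":0,"ry":0,"rz":0,"fingers":1}]}}

```text
time_s: 10.88
tool_pos: [0.5249, -0.0287, 0.1766]
tool_rot: [180.0, 0.0, -6.8]
force: [0.0, 0.8, 0.0]
grip_width: 0.0003
```

```bash
python3 -c "
from h import *
look(8)"
```

```text
t 10.88 tcp [ 0.5249 -0.0287  0.1766] g [ 0.0014 -0.0127] rot [ 1.7996e+02  5.0000e-02 -6.7900e+00] F [0.  0.8 0. ] w 0.0003
S [335.9 204.9] [328 202  17   8 102] g@.195 [-0.0028 -0.0607]
T [295.2 203.6] [290 185  24  30 223] g@.195 [-0.0708  0.0716]
```

View pics/z8.png

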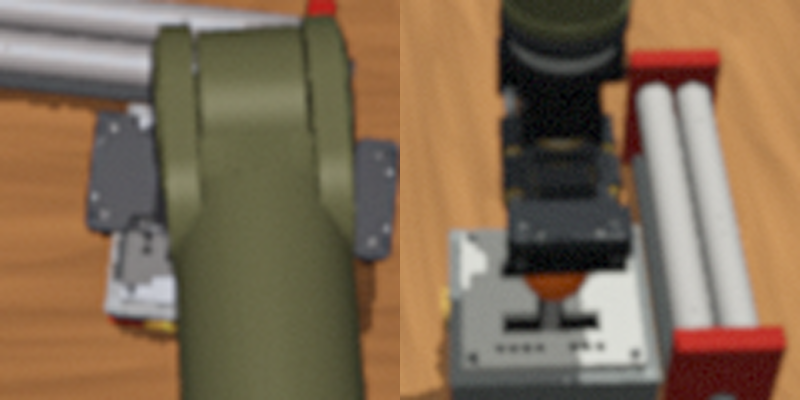

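Request:
{"name": "carry_out", "arguments": {"plan": [{"dx":0,"dy":-0.7,"dz":0,"rx":0,"ry":0,"rz":0,"fingers":1},{"dx":0,"dy":0,"dz":0,"rx":0,"ry":0,"rz":0,"fingers":1},{"dx":-0.95,"dy":0,"dz":0,"rx":0,"ry":0,"rz":0,"fingers":1},{"dx":-0.95,"dy":0,"dz":0,"rx":0,"ry":0,"rz":0,"fingers":1},{"dx":0,"dy":0,"dz":0,"rx":0,"ry":0,"rz":0,"fingers":1}]}}

```text
time_s: 11.6
tool_pos: [0.4698, -0.0012, 0.177]
tool_rot: [179.9, 0.0, -6.7]
force: [-0.5, -0.1, 0.7]
grip_width: 0.0004
```

```bash
python3 -c "
from h import *
look(9)
S=cam('side');c,s=np.cos(YAW),np.sin(YAW)
for y in(-.04,-.05,-.06): p=G+np.array([-s*y,c*y]);print(y,proj(S,[*p,.192]))"
```

```text
t 11.6 tcp [ 0.4698 -0.0012  0.177 ] g [-0.0566  0.0083] rot [179.88   0.    -6.74] F [-0.5 -0.1  0.7] w 0.0004
S [335.9 199.5] [325 190  22  20 274] g@.195 [-0.0017 -0.0451]
T [293.5 163.1] [290 155  11  24 144] g@.195 [0.0369 0.0878]
-0.04 [336.51553377 198.63015512]
-0.05 [336.8290637  202.01426495]
-0.06 [337.14770423 205.45353645]
```

View pics/z9.png

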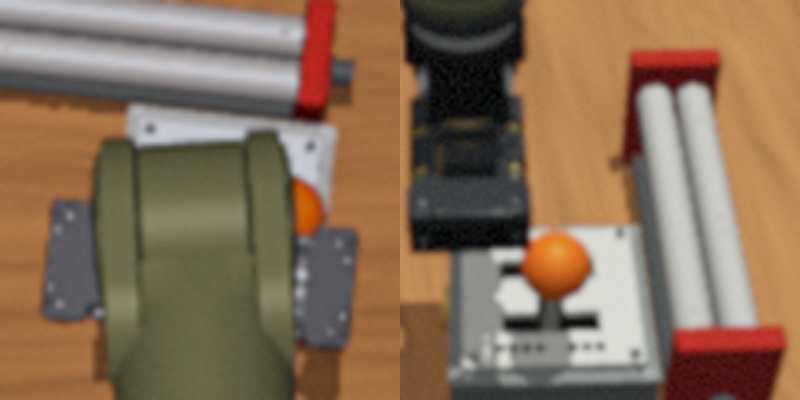

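Request:
{"name": "carry_out", "arguments": {"plan": [{"dx":0.95,"dy":0,"dz":0,"rx":0,"ry":0,"rz":0,"fingers":1},{"dx":0.95,"dy":0,"dz":0,"rx":0,"ry":0,"rz":0,"fingers":1},{"dx":0,"dy":0.5,"dz":0,"rx":0,"ry":0,"rz":0,"fingers":1},{"dx":0,"dy":0.14,"dz":0,"rx":0,"ry":0,"rz":0,"fingers":1},{"dx":0,"dy":0.14,"dz":0,"rx":0,"ry":0,"rz":0,"fingers":1},{"dx":0,"dy":0.14,"dz":0,"rx":0,"ry":0,"rz":0,"fingers":1},{"dx":0,"dy":0.14,"dz":0,"rx":0,"ry":0,"rz":0,"fingers":1},{"dx":0,"dy":0,"dz":0,"rx":0,"ry":0,"rz":0,"fingers":1},{"dx":0,"dy":0,"dz":0,"rx":0,"ry":0,"rz":0,"fingers":1}]}}

```text
time_s: 12.88
tool_pos: [0.5239, -0.0386, 0.177]
tool_rot: [180.0, 0.0, -6.7]
force: [-1.1, 0.4, -0.8]
grip_width: 0.0008
```

Request:
{"name": "carry_out", "arguments": {"plan": [{"dx":0,"dy":-0.9,"dz":0,"rx":0,"ry":0,"rz":0,"fingers":1},{"dx":0,"dy":0,"dz":0,"rx":0,"ry":0,"rz":0,"fingers":1},{"dx":-0.98,"dy":0,"dz":0,"rx":0,"ry":0,"rz":0,"fingers":1},{"dx":-0.98,"dy":0,"dz":0,"rx":0,"ry":0,"rz":0,"fingers":1},{"dx":0,"dy":0,"dz":0,"rx":0,"ry":0,"rz":0,"fingers":1}]}}

```text
time_s: 13.5
tool_pos: [0.4675, -0.0059, 0.1772]
tool_rot: [179.9, -0.0, -6.8]
force: [-0.0, -0.6, 0.0]
grip_width: 0.0006
```

```bash
python3 -c "
from h import *
look(10)"
```

```text
t 13.5 tcp [ 0.4675 -0.0059  0.1772] g [-0.0583  0.0033] rot [ 1.7987e+02 -2.0000e-02 -6.7600e+00] F [-0.  -0.6  0. ] w 0.0006
S [336.2 203.9] [325 195  22  20 273] g@.195 [-0.0019 -0.058 ]
T [293.7 165.4] [290 155  11  25 190] g@.195 [0.0309 0.0867]
```

View pics/z10.png

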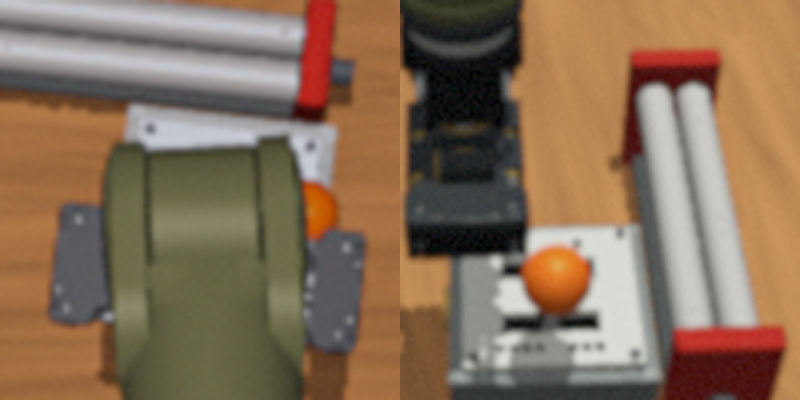

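Request:
{"name": "carry_out", "arguments": {"plan": [{"dx":0,"dy":0.98,"dz":0,"rx":0,"ry":0,"rz":0,"fingers":1},{"dx":0,"dy":0.98,"dz":0,"rx":0,"ry":0,"rz":0,"fingers":1},{"dx":0,"dy":0,"dz":0,"rx":0,"ry":0,"rz":0,"fingers":1},{"dx":0.2,"dy":0,"dz":0,"rx":0,"ry":0,"rz":0,"fingers":1},{"dx":0.2,"dy":0,"dz":0,"rx":0,"ry":0,"rz":0,"fingers":1},{"dx":0.2,"dy":0,"dz":0,"rx":0,"ry":0,"rz":0,"fingers":1},{"dx":0.2,"dy":0,"dz":0,"rx":0,"ry":0,"rz":0,"fingers":1},{"dx":0.2,"dy":0,"dz":0,"rx":0,"ry":0,"rz":0,"fingers":1},{"dx":0.2,"dy":0,"dz":0,"rx":0,"ry":0,"rz":0,"fingers":1},{"dx":0,"dy":0,"dz":0,"rx":0,"ry":0,"rz":0,"fingers":1}]}}

```text
time_s: 14.85
tool_pos: [0.498, -0.0674, 0.1768]
tool_rot: [-180.0, -0.0, -6.7]
force: [-1.8, -0.2, 1.8]
grip_width: 0.0004
```

```bash
python3 -c "
from h import *
look(11)"
```

```text
t 14.85 tcp [ 0.498  -0.0674  0.1768] g [-0.0208 -0.0542] rot [-179.99   -0.     -6.72] F [-1.8 -0.2  1.8] w 0.0004
S [357.1 158.7] [354 145   6  27  72] g@.195 [0.0595 0.0855]
T [296.4 186.5] [290 155  41  60 553] g@.195 [-0.0249  0.0734]
```

View pics/z11.png

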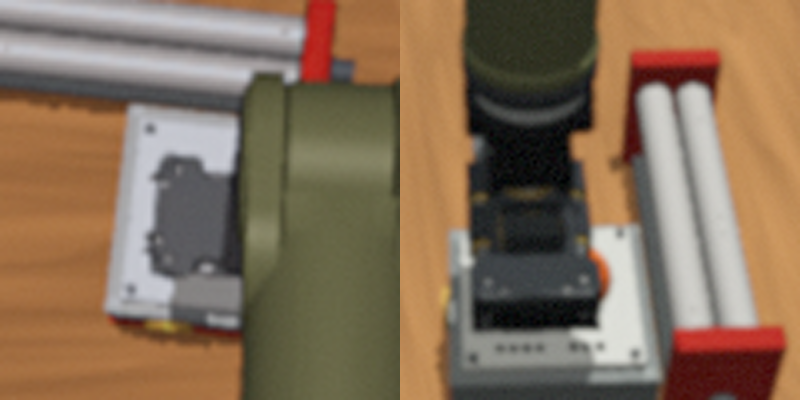

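Request:
{"name": "carry_out", "arguments": {"plan": [{"dx":0.17,"dy":0,"dz":0,"rx":0,"ry":0,"rz":0,"fingers":1},{"dx":0.17,"dy":0,"dz":0,"rx":0,"ry":0,"rz":0,"fingers":1},{"dx":0.17,"dy":0,"dz":0,"rx":0,"ry":0,"rz":0,"fingers":1},{"dx":0.17,"dy":0,"dz":0,"rx":0,"ry":0,"rz":0,"fingers":1},{"dx":0.17,"dy":0,"dz":0,"rx":0,"ry":0,"rz":0,"fingers":1},{"dx":0.17,"dy":0,"dz":0,"rx":0,"ry":0,"rz":0,"fingers":1},{"dx":0.17,"dy":0,"dz":0,"rx":0,"ry":0,"rz":0,"fingers":1},{"dx":0,"dy":0,"dz":0,"rx":0,"ry":0,"rz":0,"fingers":1}]}}

```text
time_s: 15.95
tool_pos: [0.5334, -0.0714, 0.1767]
tool_rot: [-180.0, 0.0, -6.7]
force: [-0.8, 0.5, -0.4]
grip_width: 0.0005
```

```bash
python3 -c "
from h import *
look(12)"
```

```text
t 15.95 tcp [ 0.5334 -0.0714  0.1767] g [ 0.0148 -0.054 ] rot [-1.7998e+02  1.0000e-02 -6.7100e+00] F [-0.8  0.5 -0.4] w 0.0005
S [325.5 157.2] [325 155   2   5   6] g@.195 [-0.018   0.0946]
T [296.3 186.5] [290 155  44  60 552] g@.195 [-0.0249  0.0734]
```

View pics/z12.png

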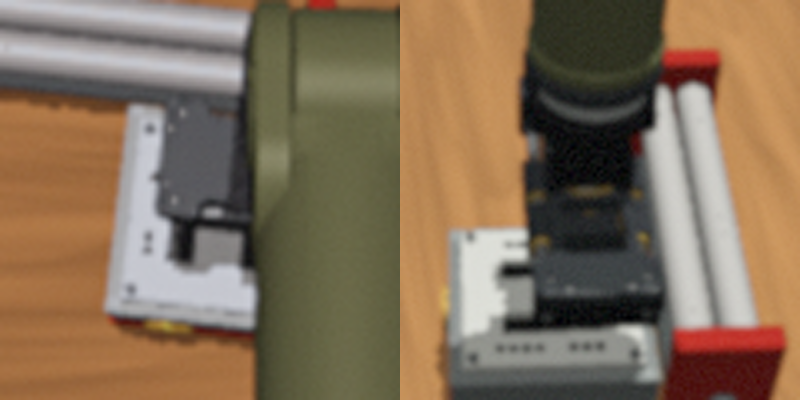

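Request:
{"name": "carry_out", "arguments": {"plan": [{"dx":0.07,"dy":0,"dz":0,"rx":0,"ry":0,"rz":0,"fingers":1},{"dx":0.07,"dy":0,"dz":0,"rx":0,"ry":0,"rz":0,"fingers":1},{"dx":0.07,"dy":0,"dz":0,"rx":0,"ry":0,"rz":0,"fingers":1},{"dx":0,"dy":0,"dz":0,"rx":0,"ry":0,"rz":0,"fingers":1}]}}

```text
time_s: 16.55
tool_pos: [0.5392, -0.0722, 0.1768]
tool_rot: [-180.0, 0.0, -6.7]
force: [-1.7, -0.0, -1.1]
grip_width: 0.0006
```

Request:
{"name": "carry_out", "arguments": {"plan": [{"dx":0.05,"dy":0,"dz":0,"rx":0,"ry":0,"rz":0,"fingers":1},{"dx":0.05,"dy":0,"dz":0,"rx":0,"ry":0,"rz":0,"fingers":1}]}}

```text
time_s: 16.8
tool_pos: [0.5406, -0.0724, 0.1765]
tool_rot: [180.0, 0.2, -6.7]
force: [-6.5, 2.2, 1.9]
grip_width: 0.0003
```

```bash
python3 -c "
from h import *
st()"
```

```text
t 16.8 tcp [ 0.5406 -0.0724  0.1765] g [ 0.0221 -0.0542] rot [179.99   0.24  -6.71] F [-6.5  2.2  1.9] w 0.0003
```

Request:
{"name": "carry_out", "arguments": {"plan": [{"dx":0.05,"dy":0,"dz":0,"rx":0,"ry":0,"rz":0,"fingers":1},{"dx":0,"dy":0,"dz":0,"rx":0,"ry":0,"rz":0,"fingers":1},{"dx":0,"dy":0,"dz":0,"rx":0,"ry":0,"rz":0,"fingers":1}]}}

```text
time_s: 17.18
tool_pos: [0.541, -0.0725, 0.1764]
tool_rot: [180.0, 0.4, -6.7]
force: [-10.7, 1.5, 2.2]
grip_width: 0.0003
```

Request:
{"name": "carry_out", "arguments": {"plan": [{"dx":-0.3,"dy":0,"dz":0,"rx":0,"ry":0,"rz":0,"fingers":1},{"dx":-0.9,"dy":0,"dz":0,"rx":0,"ry":0,"rz":0,"fingers":1},{"dx":-0.9,"dy":0,"dz":0,"rx":0,"ry":0,"rz":0,"fingers":1},{"dx":-0.9,"dy":0,"dz":-0.3,"rx":0,"ry":0,"rz":0,"fingers":1},{"dx":0,"dy":0,"dz":0,"rx":0,"ry":0,"rz":0,"fingers":1}]}}

```text
time_s: 17.8
tool_pos: [0.4549, -0.0629, 0.1875]
tool_rot: [179.9, -0.3, -6.8]
force: [0.7, -0.6, -0.1]
grip_width: 0.0003
```

```bash
python3 -c "
from h import *
look(13)
S=cam('side');c,s=np.cos(YAW),np.sin(YAW)
for x in(.045,.05,.055,.06): p=G+np.array([c*x-s*-.054,s*x+c*-.054]);print(x,proj(S,[*p,.183]))"
```

```text
t 17.8 tcp [ 0.4549 -0.0629  0.1875] g [-0.0641 -0.0548] rot [179.88  -0.28  -6.76] F [ 0.7 -0.6 -0.1] w 0.0003
S [361.7 204.2] [353 194  18  20 272] g@.195 [ 0.0539 -0.0611]
T [294.1 183.6] [290 155  15  60 497] g@.195 [-0.0179  0.0803]
0.045 [356.91341984 205.33663746]
0.05 [359.14177386 205.2633481 ]
0.055 [361.36947852 205.19008009]
0.06 [363.5965341  205.11683344]
```

View pics/z13.png

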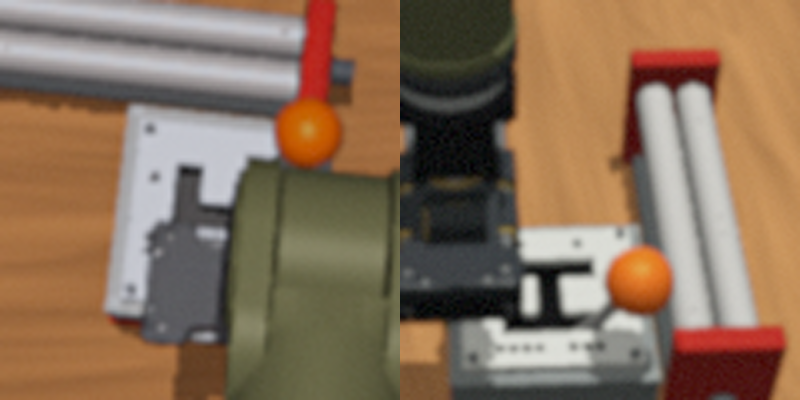

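Request:
{"name": "carry_out", "arguments": {"plan": [{"dx":0,"dy":0.98,"dz":-0.3,"rx":0,"ry":0,"rz":0,"fingers":1},{"dx":0,"dy":0.98,"dz":0,"rx":0,"ry":0,"rz":0,"fingers":1},{"dx":0,"dy":0.98,"dz":0,"rx":0,"ry":0,"rz":0,"fingers":1},{"dx":0.1,"dy":0.98,"dz":0,"rx":0,"ry":0,"rz":0,"fingers":1},{"dx":0.1,"dy":0.98,"dz":0,"rx":0,"ry":0,"rz":0,"fingers":1},{"dx":0.1,"dy":0.98,"dz":0,"rx":0,"ry":0,"rz":0,"fingers":1},{"dx":0.1,"dy":0.98,"dz":0,"rx":0,"ry":0,"rz":0,"fingers":1},{"dx":0.1,"dy":0.98,"dz":0,"rx":0,"ry":0,"rz":0,"fingers":1},{"dx":0.1,"dy":0.98,"dz":0,"rx":0,"ry":0,"rz":0,"fingers":1},{"dx":0.1,"dy":0.98,"dz":0,"rx":0,"ry":0,"rz":0,"fingers":1},{"dx":0,"dy":0,"dz":0,"rx":0,"ry":0,"rz":0,"fingers":1}]}}

```text
time_s: 19.32
tool_pos: [0.4405, -0.3599, 0.1939]
tool_rot: [180.0, 0.0, -7.0]
force: [0.9, -0.3, 0.5]
grip_width: 0.0005
```

```bash
python3 -c "
from h import *
look(14)
S=cam('side','pics/s14.png');T=cam('top')
print(proj(S,[.4412,-.358,.068]))
b=blob(S,5,15,(330,170,390,235),180,100);t=blob(T,5,15,(330,150,362,180),180,100);print(b,t);p=tri([ray(S,*b[0]),ray(T,*t[0])]);print(p,g(p))"
```

```text
t 19.32 tcp [ 0.4405 -0.3599  0.1939] g [-0.0438 -0.3514] rot [ 1.7997e+02  3.0000e-02 -6.9500e+00] F [ 0.9 -0.3  0.5] w 0.0005
S [367.1 206.9] [363 199   8  15  72] g@.195 [ 0.0648 -0.0693]
T [296.9 186.9] [290 155  47  60 539] g@.195 [-0.0259  0.072 ]
[323.35786958 361.66765765]
(array([366.77631579, 206.14473684]), array([363, 199,   8,  15,  76], dtype=int32)) (array([347.18316832, 162.2970297 ]), array([339, 154,  17,  17, 202], dtype=int32))
[ 0.57981881 -0.07862245  0.18048086] [ 0.06175064 -0.05579903]
```

View pics/s14.png

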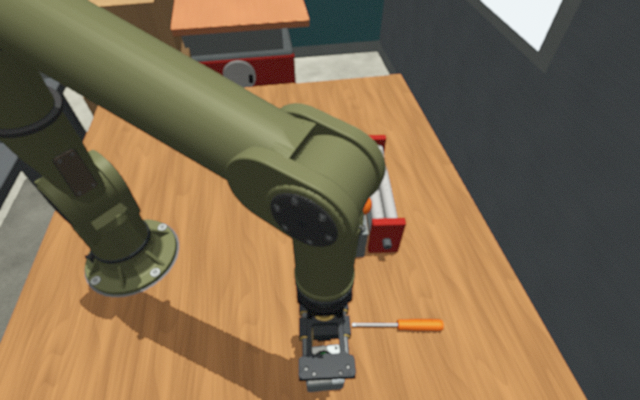

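Request:
{"name": "carry_out", "arguments": {"plan": [{"dx":0,"dy":0,"dz":0.95,"rx":0,"ry":0,"rz":0,"fingers":1},{"dx":0,"dy":0,"dz":0.95,"rx":0,"ry":0,"rz":0,"fingers":1},{"dx":0,"dy":0,"dz":0.95,"rx":0,"ry":0,"rz":0,"fingers":1},{"dx":0,"dy":0,"dz":0.95,"rx":0,"ry":0,"rz":0,"fingers":1},{"dx":0,"dy":0,"dz":0,"rx":0,"ry":0,"rz":0,"fingers":1},{"dx":0,"dy":0,"dz":0.1,"rx":0,"ry":0,"rz":0,"fingers":1},{"dx":0,"dy":0,"dz":0.1,"rx":0,"ry":0,"rz":0,"fingers":1},{"dx":0,"dy":0,"dz":0.1,"rx":0,"ry":0,"rz":0,"fingers":1},{"dx":0,"dy":0,"dz":0.1,"rx":0,"ry":0,"rz":0,"fingers":1},{"dx":0,"dy":0,"dz":0.1,"rx":0,"ry":0,"rz":0,"fingers":1}]}}

```text
time_s: 20.78
tool_pos: [0.4413, -0.3571, 0.0666]
tool_rot: [180.0, -0.1, -6.7]
force: [-0.6, 0.2, 4.5]
grip_width: 0.0003
```

Request:
{"name": "carry_out", "arguments": {"plan": [{"dx":0,"dy":0,"dz":0.1,"rx":0,"ry":0,"rz":0,"fingers":1},{"dx":0,"dy":0,"dz":0.1,"rx":0,"ry":0,"rz":0,"fingers":1},{"dx":0,"dy":0,"dz":0,"rx":0,"ry":0,"rz":0,"fingers":1}]}}

```text
time_s: 21.15
tool_pos: [0.4415, -0.3572, 0.0659]
tool_rot: [179.9, -0.0, -6.7]
force: [-10.2, 8.7, 34.8]
grip_width: 0.0005
```

```bash
python3 -c "
from h import *
st()
S=cam('side','pics/s15.png');T=cam('top')
a=cv2.resize(S['color'][310:400,270:380,::-1],(400,327),interpolation=2);b=cv2.resize(T['color'][170:260,380:490,::-1],(400,327),interpolation=2)
cv2.imwrite('pics/z15.png',np.hstack([a,b]));print(sensors.get_obs()['wrist_torque'])"
```

```text
t 21.15 tcp [ 0.4415 -0.3572  0.0659] g [-0.0431 -0.3487] rot [ 1.7991e+02 -5.0000e-02 -6.7300e+00] F [-10.2   8.7  34.8] w 0.0005
[1.88464325 2.47726839 0.04834897]
```

View pics/z15.png

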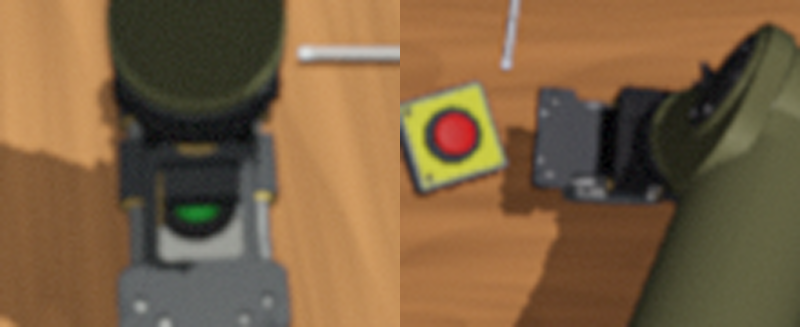

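```bash
cat >> h.py <<'E'
def green(k=None):
    S=cam('side',k);h=cv2.cvtColor(S['color'],cv2.COLOR_RGB2HSV);m=cv2.inRange(h,(45,120,50),(80,255,255))
    ys,xs=np.nonzero(m[335:395,300:350]);print("green rows",ys.min()+335,ys.max()+335,"cols",xs.min()+300,xs.max()+300,"n",len(ys));print(S['color'][360:378,323,1])
E
python3 -c "
from h import *
green();d=cv2.imread('pics/side0.png');print(d[360:378,323,1])"
```

```text
green rows 366 371 cols 318 329 n 53
[ 50  46  47  39  29  25  63 108 128 122  96  54  34  27  32  60 106 141]
[204 206 207 208 211 213 214 209 188 139  88  70  74  66  59  88 156 202]
```

Request:
{"name": "carry_out", "arguments": {"plan": [{"dx":0,"dy":0,"dz":-0.18,"rx":0,"ry":0,"rz":0,"fingers":1},{"dx":0,"dy":0,"dz":0,"rx":0,"ry":0,"rz":0,"fingers":1}]}}

```text
time_s: 21.55
tool_pos: [0.4415, -0.3572, 0.0666]
tool_rot: [179.9, -0.1, -6.7]
force: [-0.4, -0.2, 4.0]
grip_width: 0.001
```

Request:
{"name": "carry_out", "arguments": {"plan": [{"dx":0,"dy":0,"dz":-0.05,"rx":0,"ry":0,"rz":0,"fingers":1},{"dx":0,"dy":0,"dz":0,"rx":0,"ry":0,"rz":0,"fingers":1}]}}

```text
time_s: 21.8
tool_pos: [0.4414, -0.3572, 0.0672]
tool_rot: [180.0, -0.1, -6.7]
force: [1.5, -1.2, 4.7]
grip_width: 0.0007
```

Request:
{"name": "carry_out", "arguments": {"plan": [{"dx":0,"dy":0,"dz":-0.05,"rx":0,"ry":0,"rz":0,"fingers":1},{"dx":0,"dy":0,"dz":0,"rx":0,"ry":0,"rz":0,"fingers":1}]}}

```text
time_s: 22.05
tool_pos: [0.4414, -0.3571, 0.0685]
tool_rot: [180.0, -0.1, -6.7]
force: [2.0, -0.9, 3.3]
grip_width: 0.0006
```

Request:
{"name": "carry_out", "arguments": {"plan": [{"dx":0,"dy":0,"dz":-0.05,"rx":0,"ry":0,"rz":0,"fingers":1},{"dx":0,"dy":0,"dz":0,"rx":0,"ry":0,"rz":0,"fingers":1}]}}

```text
time_s: 22.3
tool_pos: [0.4408, -0.3567, 0.0698]
tool_rot: [180.0, 0.0, -6.7]
force: [1.2, -1.2, 2.5]
grip_width: 0.0005
```

Request:
{"name": "carry_out", "arguments": {"plan": [{"dx":0,"dy":0,"dz":-0.05,"rx":0,"ry":0,"rz":0,"fingers":1},{"dx":0,"dy":0,"dz":0,"rx":0,"ry":0,"rz":0,"fingers":1}]}}

```text
time_s: 22.55
tool_pos: [0.4405, -0.3565, 0.0711]
tool_rot: [-180.0, 0.0, -6.7]
force: [0.5, -0.8, 1.8]
grip_width: -0.0
```

Request:
{"name": "carry_out", "arguments": {"plan": [{"dx":0,"dy":0,"dz":-0.05,"rx":0,"ry":0,"rz":0,"fingers":1},{"dx":0,"dy":0,"dz":0,"rx":0,"ry":0,"rz":0,"fingers":1}]}}

```text
time_s: 22.8
tool_pos: [0.4402, -0.3563, 0.0724]
tool_rot: [-180.0, 0.1, -6.7]
force: [0.5, -0.7, 2.1]
grip_width: 0.0007
```

Request:
{"name": "carry_out", "arguments": {"plan": [{"dx":0,"dy":0,"dz":-0.1,"rx":0,"ry":0,"rz":0,"fingers":1},{"dx":0,"dy":0,"dz":0,"rx":0,"ry":0,"rz":0,"fingers":1}]}}

```text
time_s: 23.05
tool_pos: [0.4405, -0.3566, 0.0757]
tool_rot: [-180.0, 0.0, -6.7]
force: [0.8, -0.8, 0.8]
grip_width: 0.0006
```

```bash
python3 -c "
from h import *
st();green()"
```

```text
t 23.05 tcp [ 0.4405 -0.3566  0.0757] g [-0.0442 -0.3481] rot [-1.7999e+02  4.0000e-02 -6.7200e+00] F [ 0.8 -0.8  0.8] w 0.0006
green rows 364 370 cols 317 331 n 83
[ 42  39  27  27  65 108 133 138 122 101  72  48  30  32  31  60 109 138]
```

Request:
{"name": "carry_out", "arguments": {"plan": [{"dx":0,"dy":0,"dz":-0.9,"rx":0,"ry":0,"rz":0,"fingers":1},{"dx":0,"dy":0,"dz":-0.9,"rx":0,"ry":0,"rz":0,"fingers":1},{"dx":0,"dy":0,"dz":-0.9,"rx":0,"ry":0,"rz":0,"fingers":1},{"dx":0,"dy":0.9,"dz":-0.9,"rx":0,"ry":0,"rz":0,"fingers":1},{"dx":0,"dy":0.9,"dz":0,"rx":0,"ry":0,"rz":0,"fingers":1},{"dx":0,"dy":0.9,"dz":0,"rx":0,"ry":0,"rz":0,"fingers":1},{"dx":0,"dy":0.9,"dz":0,"rx":0,"ry":0,"rz":0,"fingers":1},{"dx":0,"dy":0,"dz":0,"rx":0,"ry":0,"rz":0,"fingers":1},{"dx":0,"dy":0,"dz":0,"rx":0,"ry":0,"rz":0,"fingers":1}]}}

```text
time_s: 24.22
tool_pos: [0.4285, -0.4628, 0.1835]
tool_rot: [-179.9, 0.0, -6.7]
force: [-0.2, -0.6, 0.1]
grip_width: 0.0006
```

```bash
python3 -c "
from h import *
st();green('pics/s16.png');T=cam('top','pics/t16.png');S=cam('side')
d=cv2.imread('pics/side0.png');print(d[360:378,323,1])
b=blob(S,5,15,(330,170,390,235),180,100);t=blob(T,5,15,(330,150,362,180),180,100);print(b,t);p=tri([ray(S,*b[0]),ray(T,*t[0])]);print(p,g(p))"
```

```text
t 24.23 tcp [ 0.4285 -0.4628  0.1835] g [-0.0437 -0.455 ] rot [-1.7992e+02  2.0000e-02 -6.6800e+00] F [-0.2 -0.6  0.1] w 0.0006Traceback (most recent call last):
  File "<string>", line 3, in <module>
    st();green('pics/s16.png');T=cam('top','pics/t16.png');S=cam('side')
         ~~~~~^^^^^^^^^^^^^^^^
  File "h.py", line 40, in green
    ys,xs=np.nonzero(m[335:395,300:350]);print("green rows",ys.min()+335,ys.max()+335,"cols",xs.min()+300,xs.max()+300,"n",len(ys));print(S['color'][360:378,323,1])
                                                            ~~~~~~^^
    return umr_minimum(a, axis, None, out, keepdims, initial, where)
ValueError: zero-size array to reduction operation minimum which has no identity
```

View pics/s16.png

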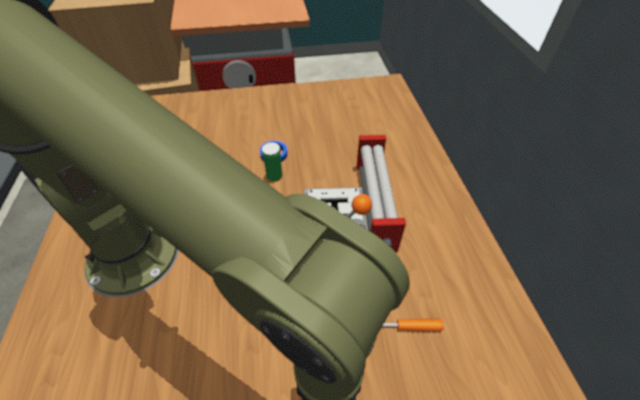

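```bash
python3 -c "
from h import *
T=cam('top','pics/t17.png');S=cam('side')
b=blob(S,5,15,(330,190,373,220),180,100);t=blob(T,5,15,(330,150,362,180),180,100);print(b,t);p=tri([ray(S,*b[0]),ray(T,*t[0])]);print(p,g(p))"
```

```text
(array([361.57142857, 204.33333333]), array([353, 195,  18,  19, 252], dtype=int32)) (array([347.20689655, 162.25615764]), array([339, 154,  17,  17, 203], dtype=int32))
[ 0.57321592 -0.07742655  0.18761834] [ 0.05505332 -0.05538166]
```

View pics/t17.png

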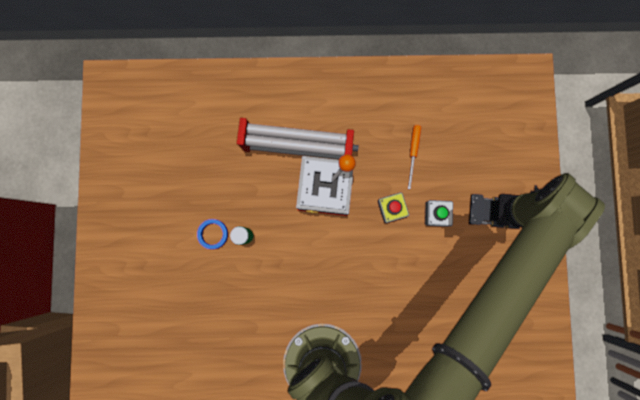

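The lever is in the far-right slot, with the ball at (347,162). The can, tape and screwdriver are where they started, and the arm is clear of everything.

```bash
python3 -c "
from cell import ticket
print(ticket.sign_off())"
```

```text
the job is handed in; nothing more can be done
None
```

The lever is home in third, the green button was pressed and released, and the job is handed in. It took about 24 s of the 61 s allowed.

- **Lever:** with closed fingers and no gripping, I pushed the ball back to the middle, across to the right, then forward to the end stop. The highest push I read was about 11 N. My first push across left the sideways tilt at only about 0.24 rad, too close to the 0.23 limit. I pushed it a little further, to about 0.31, before going forward. The last two-view check puts the ball 55 mm forward and 55 mm right of the gate centre, so throw and sway are both about 0.31 rad.
- **Green button:** it stopped hard with about 35 N on the wrist. As I let go slowly, the spring force fell over about 6 mm of travel, which fits a full press. My TCP reading at contact was about 4 mm higher than the stated 68 mm; the two-view estimate of the button top (71 mm) was high too. I judged the press by travel and force instead.
- **Last look:** the arm was clear of everything. The red button was never touched, and the tape, can and screwdriver looked unmoved in the top picture. In the final side view the arm hid the green button, so I judged that it sprang back from the slow release and the top picture.

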